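# Knock a stuck specimen mount out of its mould

### The arm

A 6-joint arm with a two-finger parallel gripper is mounted at the origin on the work surface. World frame = base frame: x ahead of the robot, y to its left, z up, the work surface at z = 0. Lengths are in m, angles in rad, forces in N, time in s.
With the tool pointing down it reaches from about 0.325 to 0.9 m from the base axis. Payload 6.1 kg.
Tool frame: the origin (TCP) lies midway between the tips of the shut fingers; the grasp point (between the pads) lies 19 mm behind it; z points along the fingers, y is the line along which they close (so a half turn about z gives the same grasp; the last joint's range is limited). The gripper opens to 85 mm and grips with 20 to 120 N. Pads are 22 mm wide; open, the fingers measure 114 mm over their backs; the gripper's body (76 mm by 85 mm) begins 54 mm behind the grasp point. The pads swing forward as they close: fully open they stand 13 mm farther back than shut.
Start: joints at [1.164, 0.22, 1.526, -0, 1.395, -0.126], TCP at [0.173, 0.601, 0.231] pointing down, gripper open.
Joint ranges: [-2.98, 2.98], [-0.91, 2.08], [0.09, 2.57], [-1.24, 4.39], [0.2, 2.65], [-2.68, 2.68]. Speed limits (rad/s): [2.57, 2.57, 3.01, 3.14, 3.14, 3.14].

### API

Orientations are given as [roll, pitch, yaw] about the fixed x, y, z axes, in that order (R = Rz(yaw) Ry(pitch) Rx(roll)).
In Python, from plant import movep, move_l, set_joints, gripper_to, hold, inverse_kinematics, observe, get_image, get_calibration, Unreachable, job_done gives the robot as it stands. Calls block until the motion is done:
- movep(position, orientation): joint-space move of the TCP to a pose.
- move_l(position, feed=0.15, rotation=None, max_force=None): straight line of the TCP; rotation=None keeps the orientation; feed is the mean speed in m/s. With max_force (N) it stops when the force on the tool has changed by that much, and returns True; else False.
- set_joints(angles): joint-space move.
- gripper_to(opening, f_grip=None): finger opening in m; f_grip is the grip in N (None keeps the last); returns when the fingers have stopped.
- hold(seconds).
- inverse_kinematics(position, orientation): joint angles nearest the present ones, or None.
- observe(): the state.
- get_image(name): name is "side" or "top"; returns (picture, depth): 400x640x3 uint8, red, green, blue; 400x640 float32, m along the optical axis (not along the pixel's ray), 0 where there is no reading.
- get_calibration(name): a dict with "intrinsics" (3x3 intrinsics, pixels), "world_from_camera" (4x4, takes a point from camera to world coordinates). Camera axes: x right, y down, z forward; pixel columns grow to the right and rows downward; lengths in m; the calibration is good to about 2 mm. A picture is of the moment at which its call begins. get_calibration takes no time and is no camera call.
A pose or a line that the arm cannot do raises Unreachable and nothing moves.
- job_done(): hands the job in; it is judged then, once.
The state is a dict: "time_s": time; "q": joint angles; "joint_velocities": joint speeds; "joint_torque": joint torques, N m; "eef_pos": TCP position; "tcp_rot": TCP orientation; "ft_force": force on the tool from outside, world axes, zero at the start; "torque": the same for the moment, N m; "opening": finger opening in m; "grasp_force": force on a finger pad.
Only numpy, scipy, OpenCV 4.12 (cv2) and the standard library are available. Lean on these libraries where they do the work, as an engineer would, in place of code of your own. Each camera call takes 0.05 s, during which the arm holds its last target. There are 200 camera calls.

### The job

Slide the mould along its rails until it is fully home against the back stop of the knockout stand, without ramming it; then press the stand's hand lever all the way down onto its depth stop, without forcing it, so that the knockout rod comes up through the mould and frees the stuck specimen mount. Lift the mount out and set it down, not dropped, face up in the empty pocket of the specimen tray; leave the mould home in the stand and do not disturb the other mounts, the steel reference block or the bottle.

Things in the scene. Friction and masses are not known exactly. Their poses are not given: they have to be found in the camera images.
- stand: Grey bench knockout stand, on feet 4 to 16 mm high. Origin below the upright knockout rod's axis, at the underside of its base, z up. Table top 110 mm up (x -100 to +62, y +-62 mm) with two guide rails along x, open to -x, tops 123.5 mm up, lips 66 mm apart. The hand lever sticks out to -y. The 10 mm rod's tip waits 4 mm below the table top; if the mould is over 2 mm short of home it jams.
- stop: Steel back stop at the +x end of the rails, 18 (x) x 80 x 26 mm high, axes of the stand. Origin at the foot of the face that the mould meets, on the stand's table, 28 mm in x from the stand's origin: the mould is home with its centre over the stand's origin. It may take no more than 30 N.
- mould_center (a point): Centre of the loose steel mould, a 56 x 56 mm block 34 mm high, 0.8 kg, axes of the stand. Its 8 mm high foot (76 mm wide, jutting out 20 mm at -x) slides along x under the rail lips, 1 mm play a side, rubbing with 2 to 5 N. It starts 15 to 45 mm short of home; its -x face is free to push from 14 to 34 mm above the stand's table. Cavity 26 mm deep in its top, 13 mm hole in its floor.
- mount_center (a point): Centre of the stuck mount: dark resin cylinder, 30 mm diameter, 30 mm high, 45 g, steel specimen in its top face, z up through it. Stands in the mould's cavity, 4 mm proud, gripped by two sprung shoes in the wall: takes about 18 to 32 N at the rod until 13 mm up, where the shoes let go and spring in below it. At the end of the lever's stroke it stands 19 to 25 mm proud, loose.
- lever_press (a point): Middle of the top face of the lever's wooden hand pad, to be pressed straight down. Pad 36 mm wide (stand's x), 80 mm along the lever, 16 mm thick. 165 mm from the pivot, which runs along the stand's x, at y = -50, z = 72 mm in the stand.
- tray: Low wooden specimen tray, fixed, 162 (x) x 60 (y) mm, three 46 x 48 mm pockets in a row along its x. Origin under its middle at bench level. Pocket floors are 6 mm and all walls 12 mm above the bench. Pocket middles at x = -52 (empty), 0 and +52 mm.
- pocket (a point): Middle of the floor of the tray's empty pocket, 6 mm above the bench, axes of the tray.
- mount_a_center (a point): Centre of another resin mount of the same size, standing in the tray's middle pocket. Leave alone.
- mount_b_center (a point): Centre of a third resin mount of the same size, in the tray's +x pocket. Leave alone.
- ref_block: Steel hardness reference block, a disc 60 mm in diameter, 16 mm high, loose on the bench. Origin under its middle. Leave alone.
- bottle: White bottle, 60 mm in diameter, 150 mm high, loose on the bench. Origin under its middle. Leave alone.
- lever: The hand lever with its pad; origin on its pivot, axes of the stand when raised (start; handle 0.36 rad above level, pad's middle at z = 139 mm in the stand). Turns down about x by 0.55 to 0.65 rad until it meets the screw of the depth stop. Raises the rod 50 mm per rad. Takes 2 to 4 N on the pad when free, 8 to 14 N while the mount is stuck, may take no more than 30 N. Stiff: it stays where left.
- depth_stop: Boss with the adjustable depth-stop screw on the base's tongue, under the lever, 75 mm from its pivot. Origin under the boss, 12 mm above the stand's underside. The last user set the screw anywhere over 8 mm of height, and this is not measured: the lever meets it with its pad's middle at z = 33 to 50 mm in the stand, always after the mount has come free.

How it is judged:
By the outcome, as a careful person would: the job done as asked, in the order asked, and still so for the second after the job is handed in, with the robot touching nothing.
It also fails if it takes over 61 s, if anything falls off the work surface, if the arm or the gripper's body presses on something with over 40 N, if the wrist force passes 120 N, or if a joint passes its speed limit or range.

## Working session

There is one attempt and no reset: what is moved stays moved. The work goes in short steps, each a Python script; the robot and the scene stay as the last script left them, time stands still between calls to the robot, and variables do not carry over. Pictures are saved under pics/ and viewed, at most 10 in all, crops included, and the job is handed in when it is done.

```bash
ls; mkdir -p pics
python3 - <<'E'
from plant import *
import cv2,numpy as np
for n in("side","top"):
    im,d=get_image(n); cv2.imwrite(f"pics/{n}0.png",im[...,::-1]); np.save(f"pics/{n}0.npy",d); np.save(f"pics/{n}0c.npy",im)
    c=get_calibration(n); print(n,c["intrinsics"].round(1).tolist(),c["world_from_camera"].round(3).tolist(),(d==0).mean())
o=observe();print(o)
E
```

```text
pics
side [[380.8, 0.0, 318.5], [0.0, 380.8, 201.9], [0.0, 0.0, 1.0]] [[0.88, -0.317, 0.353, 0.182], [-0.475, -0.607, 0.637, -0.647], [0.012, -0.729, -0.685, 0.764], [0.0, 0.0, 0.0, 1.0]] 0.00421484375
top [[459.8, 0.0, 315.7], [0.0, 459.8, 199.6], [0.0, 0.0, 1.0]] [[-0.014, -0.978, 0.207, 0.281], [-1.0, 0.013, -0.005, -0.038], [0.002, -0.207, -0.978, 1.219], [0.0, 0.0, 0.0, 1.0]] 0.0041015625
{'time_s': 0.1, 'q': array([ 1.16390887e+00,  2.21132071e-01,  1.52751668e+00, -4.11407101e-06,
        1.39473047e+00, -1.26106632e-01]), 'joint_velocities': array([-0.0017888 , -0.00268137, -0.00321978, -0.00167262, -0.00118211,
        0.00087504]), 'joint_torque': array([ 9.27257533e-04, -4.98241460e+01, -3.90547478e+01, -2.15116702e-04,
        5.61265508e-03, -3.67905488e-05]), 'eef_pos': array([0.172976  , 0.60000173, 0.2303075 ]), 'tcp_rot': array([-3.13981977e+00, -2.20683674e-04,  2.86081236e+00]), 'ft_force': array([0.56266791, 0.24705743, 0.24777838]), 'torque': array([-0.01215082, -0.03783545,  0.05630236]), 'grasp_force': 0.0, 'opening': 0.08546333837758817}
```

View pics/top0.png

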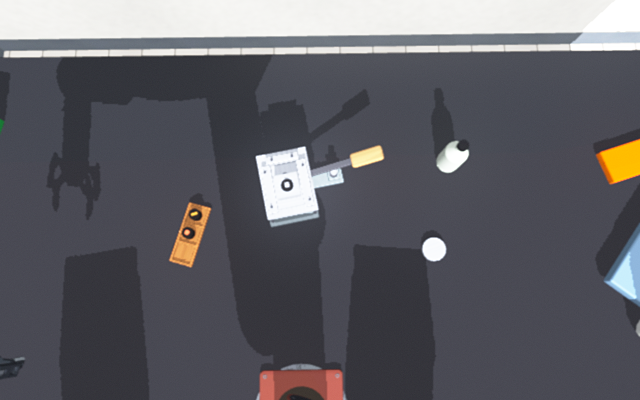

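View pics/side0.png

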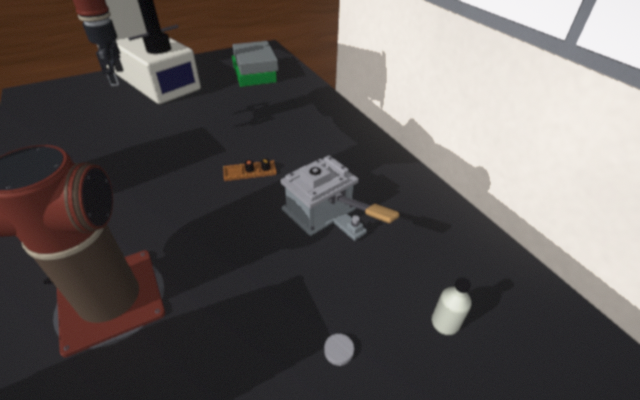

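The top view shows the stand at about (290,185), the pad at (367,156), and the tray at (190,234). The tray's empty pocket is near (183,255). The bottle is at (453,156) and the reference block at (433,249). Next I'll enlarge the stand and tray.

```bash
cat > h.py <<'E'
from plant import *
import cv2,numpy as np
def pts(d,c):
    K=c["intrinsics"];T=c["world_from_camera"];v,u=np.mgrid[:400,:640]
    P=np.stack([(u-K[0,2])/K[0,0]*d,(v-K[1,2])/K[1,1]*d,d],-1)
    return P@T[:3,:3].T+T[:3,3]
def ray(uv,z,c):
    K=c["intrinsics"];T=c["world_from_camera"]
    r=T[:3,:3]@np.linalg.solve(K,[uv[0],uv[1],1.]); return T[:3,3]+r*(z-T[2,3])/r[2]
E
python3 - <<'E'
from h import *
im=np.load("pics/top0c.npy");d=np.load("pics/top0.npy");c=get_calibration("top");P=pts(d,c)
a=cv2.resize(im[130:240,240:400],None,fx=5,fy=5,interpolation=cv2.INTER_CUBIC);cv2.imwrite("pics/t1.png",a[...,::-1])
s=np.load("pics/side0c.npy");a=cv2.resize(s[145:250,210:410],None,fx=4,fy=4,interpolation=cv2.INTER_CUBIC);cv2.imwrite("pics/s1.png",a[...,::-1])
for n,(r0,r1,cc0,cc1) in dict(stand=(130,240,240,400)).items():
    z=P[r0:r1,cc0:cc1,2]; h,e=np.histogram(z,bins=np.arange(-.01,.19,.004)); print([(round(x,3),int(k)) for x,k in zip(e,h) if k>3])
def rect(m,zs,name):
    cs,_=cv2.findContours(m.astype(np.uint8),0,cv2.CHAIN_APPROX_NONE);k=max(cs,key=cv2.contourArea)[:,0]
    w=np.array([ray(p,zs,c)[:2] for p in k],np.float32);print(name,cv2.minAreaRect(w*1000),len(k))
hsv=cv2.cvtColor(im,cv2.COLOR_RGB2HSV);H,S,V=cv2.split(hsv)
wood=(H<25)&(S>80)&(V>100)
m=np.zeros_like(wood);m[195:275,160:220]=1
rect(wood&m,.012,"tray")
m[:]=0;m[140:175,345:390]=1
zz=P[wood&m][:,2];print("pad z",np.percentile(zz,[5,25,50,75,95]),P[wood&m].mean(0))
rect(wood&m,np.median(zz),"pad")
for nm,(r0,r1,q0,q1) in dict(block=(235,265,418,450),bottle=(135,180,430,475)).items():
    Q=P[r0:r1,q0:q1].reshape(-1,3);Q=Q[Q[:,2]>.008];print(nm,Q.min(0),Q.max(0),Q.mean(0))
for u,v in[(195,214),(188,232),(183,255),(200,205)]:print(u,v,P[v,u])
E
```

```text
[(np.float64(-0.01), 137), (np.float64(-0.006), 2998), (np.float64(-0.002), 7464), (np.float64(0.002), 2075), (np.float64(0.006), 59), (np.float64(0.01), 8), (np.float64(0.014), 36), (np.float64(0.018), 160), (np.float64(0.022), 265), (np.float64(0.026), 49), (np.float64(0.03), 22), (np.float64(0.034), 22), (np.float64(0.038), 42), (np.float64(0.042), 32), (np.float64(0.046), 22), (np.float64(0.05), 12), (np.float64(0.054), 13), (np.float64(0.058), 24), (np.float64(0.062), 22), (np.float64(0.066), 14), (np.float64(0.07), 13), (np.float64(0.074), 10), (np.float64(0.078), 9), (np.float64(0.09), 14), (np.float64(0.094), 30), (np.float64(0.098), 20), (np.float64(0.102), 37), (np.float64(0.106), 36), (np.float64(0.11), 44), (np.float64(0.114), 140), (np.float64(0.118), 770), (np.float64(0.122), 363), (np.float64(0.126), 282), (np.float64(0.13), 473), (np.float64(0.134), 514), (np.float64(0.138), 135), (np.float64(0.142), 178), (np.float64(0.146), 205), (np.float64(0.15), 237), (np.float64(0.154), 352), (np.float64(0.158), 166), (np.float64(0.162), 23)]
tray ((448.0821838378906, 289.9319763183594), (65.12067413330078, 165.14012145996094), 73.55125427246094) 159
pad z [-0.00119055  0.13933428  0.14891343  0.15726393  0.16234979] [ 0.62387573 -0.17197531  0.13089598]
pad ((612.9214477539062, -167.4749755859375), (38.951683044433594, 82.5302505493164), 16.42392349243164) 84
block [ 0.28055887 -0.37830703  0.00829275] [ 0.42818372 -0.03791668  1.21863631] [ 0.39821823 -0.34456669  0.03257968]
bottle [ 0.28055887 -0.43154999  0.00850167] [ 0.66742752 -0.03791668  1.21863631] [ 0.62558473 -0.38995434  0.10610832]
195 214 [0.49723013 0.27309986 0.03313312]
188 232 [0.44928902 0.28795273 0.03815359]
183 255 [0.39288036 0.30644756 0.00900674]
200 205 [0.52602022 0.26707562 0.00879386]
```

View pics/t1.png

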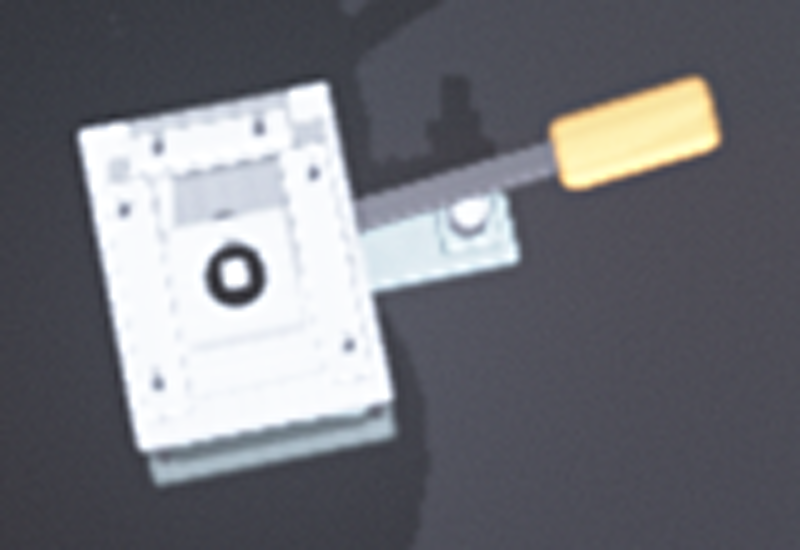

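View pics/s1.png

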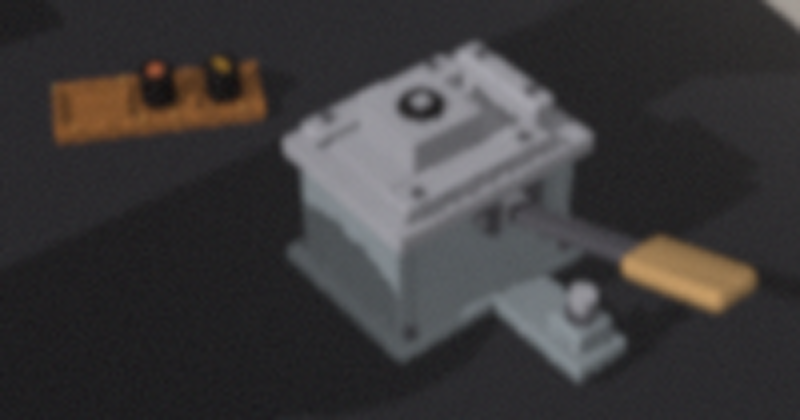

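The crops show the table outline in the top image: corners at about (255.6,156), (305.6,146.6), (319,210) and (268,220.4). The mount's ring is at (287,185) in the top view and (315,171) in the side view. Now I'll measure these precisely.

```bash
cat >> h.py <<'E'
def tri(a,b,ca,cb):
    A=[];B=[]
    for uv,c in((a,ca),(b,cb)):
        T=c["world_from_camera"];r=T[:3,:3]@np.linalg.solve(c["intrinsics"],[uv[0],uv[1],1.]);r/=np.linalg.norm(r)
        M=np.eye(3)-np.outer(r,r);A.append(M);B.append(M@T[:3,3])
    A=np.vstack(A);B=np.hstack(B);x,res,_,_=np.linalg.lstsq(A,B,rcond=None);return x,res**.5
def big(m,box):
    k=np.zeros(m.shape,np.uint8);r0,r1,c0,c1=box;k[r0:r1,c0:c1]=m[r0:r1,c0:c1]
    cs,_=cv2.findContours(k,0,cv2.CHAIN_APPROX_NONE);return max(cs,key=cv2.contourArea)
def cen(k):
    m=cv2.moments(k);return np.array([m["m10"],m["m01"]])/m["m00"]
E
python3 - <<'E'
from h import *
ct,cs=get_calibration("top"),get_calibration("side")
im=np.load("pics/top0c.npy");P=pts(np.load("pics/top0.npy"),ct);s=np.load("pics/side0c.npy");Ps=pts(np.load("pics/side0.npy"),cs)
g=cv2.cvtColor(im,cv2.COLOR_RGB2GRAY);gs=cv2.cvtColor(s,cv2.COLOR_RGB2GRAY)
# 8x upsampled dark blobs
def up(g,box):
    r0,r1,c0,c1=box;return cv2.resize(g[r0:r1,c0:c1],None,fx=8,fy=8,interpolation=cv2.INTER_CUBIC)
def blob(g,box,th):
    m=(up(g,box)<th).astype(np.uint8);k=max(cv2.findContours(m,0,1)[0],key=cv2.contourArea)
    (x,y),ax,an=cv2.fitEllipse(k);return np.array([box[2]+(x+.5)/8-.5,box[0]+(y+.5)/8-.5]),np.array(ax)/8
mt,at=blob(g,(175,195,277,297),140);ms,as_=blob(gs,(163,179,304,327),95)
print("mount px",mt,at,ms,as_,tri(mt,ms,ct,cs))
for z in(.152,.156,.160,.164):print(z,ray(mt,z,ct),ray(ms,z,cs))
# pad
def wood(i):
    H,S,V=cv2.split(cv2.cvtColor(i,cv2.COLOR_RGB2HSV));return ((H<25)&(S>80)&(V>90)).astype(np.uint8)
kt=big(wood(im),(140,175,345,390));ks=big(wood(s),(195,230,355,410));print("pad",cv2.boundingRect(kt),cv2.boundingRect(ks),tri(cen(kt),cen(ks),ct,cs))
# table
for th in(150,180,200):
    m=up((g),(135,240,245,335));m=((m>th)).astype(np.uint8);k=max(cv2.findContours(m,0,1)[0],key=cv2.contourArea)[:,0]
    px=np.c_[245+(k[:,0]+.5)/8-.5,135+(k[:,1]+.5)/8-.5]
    w=np.array([ray(p,.120,ct)[:2] for p in px],np.float32)*1000;print("table",th,cv2.minAreaRect(w))
Q=P[140:225,255:325].reshape(-1,3)
for n,lo,hi in(("tab",.113,.126),("mould",.148,.163)):
    q=Q[(Q[:,2]>lo)&(Q[:,2]<hi)];print(n,np.median(q[:,2]),len(q))
M=P[183:188,292:296,2];print("mould top patch",M.mean(),P[189:192,285:295,2].mean())
print("bench z near",np.median(P[230:260,250:300,2]),np.median(P[190:230,340:400,2]))
for u,v in[(262,185),(264,195),(306,165),(310,185),(300,213),(270,213)]:print((u,v),P[v-1:v+2,u-1:u+2,2].mean())
E
```

```text
mount px [286.64638424 184.64033794] [11.56129742 12.22091198] [314.93431568 170.97068787] [ 7.57313251 11.699543  ] (array([0.54334887, 0.02595509, 0.15410848]), array([0.00016782]))
0.152 [0.54375284 0.02611661 0.152     ] [0.54472289 0.02827522 0.152     ]
0.156 [0.54276583 0.02587648 0.156     ] [0.54235323 0.02385692 0.156     ]
0.16 [0.54177883 0.02563635 0.16      ] [0.53998358 0.01943862 0.16      ]
0.164 [0.54079182 0.02539622 0.164     ] [0.53761392 0.01502032 0.164     ]
pad (350, 145, 34, 23) (365, 204, 34, 19) (array([ 0.61510116, -0.1688891 ,  0.14136398]), array([0.00016336]))
table 150 ((561.2479248046875, -0.9546890258789062), (170.79092407226562, 187.5741424560547), 10.836183547973633)
table 180 ((561.52880859375, -0.909881591796875), (169.05929565429688, 186.4788055419922), 10.838785171508789)
table 200 ((561.7219848632812, -1.013427734375), (167.8285675048828, 185.93141174316406), 10.83392333984375)
tab 0.12070293670341226 1190
mould 0.15484127070623444 600
mould top patch 0.15445953778832577 0.15571919010725785
bench z near -0.0005023360646204678 -0.0002448904411713748
(262, 185) 0.10770700301916908
(264, 195) 0.1203053348263427
(306, 165) 0.12597674184195973
(310, 185) 0.12542984853782524
(300, 213) 0.09751657755830065
(270, 213) 0.12967009431253967
```

Run:
```python
from h import *
ct,cs=get_calibration("top"),get_calibration("side")
im=np.load("pics/top0c.npy");g=cv2.cvtColor(im,cv2.COLOR_RGB2GRAY);P=pts(np.load("pics/top0.npy"),ct)
r=cv2.resize(im[135:240,245:400],None,fx=8,fy=8,interpolation=cv2.INTER_CUBIC)
gg=cv2.cvtColor(r,cv2.COLOR_RGB2GRAY)
def W(k,z):return np.array([ray((245+(x+.5)/8-.5,135+(y+.5)/8-.5),z,ct)[:2] for x,y in k])
def edge(p0,p1,n,th,z):  # crossing of threshold along normal scan, from inside to outside
    out=[]
    p0,p1=np.array(p0,float),np.array(p1,float);nn=np.array(n,float)
    for t in np.linspace(.08,.92,60):
        b=(p0+t*(p1-p0));prev=None
        for s in np.arange(-3,4,.1):
            q=b+nn*s;x,y=(q-[245,135]+.5)*8-.5;v=gg[int(round(y)),int(round(x))]
            if prev is not None and prev>=th>v: out.append((x,y));break
            prev=v
    w=W(out,z)*1000
    vx,vy,x0,y0=cv2.fitLine(w.astype(np.float32),cv2.DIST_HUBER,0,.01,.01).ravel();return np.array([x0,y0]),np.array([vx,vy]),len(out)
z=.1195
A,B,C,D=(255.6,156),(305.6,146.6),(319,210),(268,220.4)
E={}
for n,(a,b,nv,th) in dict(L=(A,D,(-1,.2),150),F=(A,B,(-.2,-1),150),R=(B,C,(1,-.2),150),N=(D,C,(.2,1),222)).items():
    E[n]=edge(a,b,nv,th,z);print(n,E[n][0].round(1),np.degrees(np.arctan2(E[n][1][1],E[n][1][0])).round(2),E[n][2])
def dist(p,l):return abs(np.cross(l[1],p-l[0]))
print("width LR",dist(E["L"][0],E["R"]),"len FN",dist(E["F"][0],E["N"]))
def inter(a,b):
    return a[0]+a[1]*np.linalg.solve(np.c_[a[1],-b[1]],b[0]-a[0])[0]
for n in("LF","FR","RN","NL"):print(n,inter(E[n[0]],E[n[1]]))
# brightness across near edge
x,y=290,0
print([int(v) for v in g[208:226,293]])
# tray
wood=lambda i:cv2.inRange(cv2.cvtColor(i,cv2.COLOR_RGB2HSV),(0,80,90),(25,255,255))
r2=cv2.resize(im[195:275,160:220],None,fx=8,fy=8,interpolation=cv2.INTER_CUBIC);m=cv2.morphologyEx(wood(r2),cv2.MORPH_CLOSE,np.ones((81,81)))
k=max(cv2.findContours(m,0,1)[0],key=cv2.contourArea)[:,0]
w=np.array([ray((160+(x+.5)/8-.5,195+(y+.5)/8-.5),.012,ct)[:2] for x,y in k],np.float32)*1000;print("tray",cv2.minAreaRect(w))
b=cv2.minAreaRect(w);print(cv2.boxPoints(b))
```

```text
L [543.5  90.9] 10.9 60
F [639.5  40.3] -79.0 60
R [568.8 -34. ] 11.0 46
N [476.6  12. ] -79.71 60
width LR 127.45094 len FN 165.31808
LF [626.5602  106.92052]
FR [650.8484   -18.055206]
RN [487.8332  -49.72765]
NL [465.0382   75.80967]
[251, 250, 250, 250, 251, 252, 244, 179, 126, 120, 134, 168, 183, 174, 123, 77, 65, 68]
tray ((448.3485107421875, 289.7190856933594), (65.919921875, 166.1890411376953), 73.54627990722656)
[[359.3212  281.64465]
 [518.7046  234.5731 ]
 [537.37585 297.79352]
 [377.99243 344.86505]]<stdin>:23: DeprecationWarning: Arrays of 2-dimensional vectors are deprecated. Use arrays of 3-dimensional vectors instead. (deprecated in NumPy 2.0)
```

```bash
cat >> h.py <<'E'
PSI=np.radians(10.95);O=np.array([.5762,.0323]);F=.0105
YAW=PSI+np.pi;DOWN=[np.pi,0,YAW]
def S(x,y,z):  # stand mm -> world
    c,s=np.cos(PSI),np.sin(PSI);return [O[0]+(c*x-s*y)/1e3,O[1]+(s*x+c*y)/1e3,F+z/1e3]
def inS(p):
    c,s=np.cos(PSI),np.sin(PSI);d=(np.array(p[:2])-O)*1e3;return np.array([c*d[0]+s*d[1],-s*d[0]+c*d[1],(p[2]-F)*1e3]).round(1)
def st(n=""):
    o=observe();print(n,round(o["time_s"],2),"S",inS(o["eef_pos"]),"f",o["ft_force"].round(1),"open",round(o["opening"],4),"gf",round(float(o["grasp_force"]),1));return o
E
python3 - <<'E'
from h import *
gripper_to(0)
movep(S(-92,0,190),DOWN);st("above")
move_l(S(-92,0,128),.1);st("down")
r=move_l(S(-60,0,128),.04,max_force=1.5);st(f"touch {r}")
r=move_l(S(-22,0,128),.025,max_force=12);st(f"push {r}")
E
```

```text
above 3.23 S [-91.8   0.5 190.1] f [-0.   0.5  0.2] open -0.0003 gf 0.0
down 4.0 S [-9.160e+01 -1.000e-01  1.284e+02] f [-0.2  0.2  0.3] open -0.0001 gf 0.0
touch True 4.53 S [-73.   -0.  127.9] f [-0.  -0.8 -1.1] open 0.0002 gf 0.0
push True 5.9 S [-39.3   0.3 126.9] f [-1.1  0.9 -0.1] open -0.0 gf 0.0
```

Run:
```python
from h import *
r=move_l(S(-30,0,128),.02,max_force=10);st(f"push2 {r}")
move_l(S(-55,0,128),.1);move_l(S(-60,0,200),.2);st("up")
movep(S(-30,-150,200),DOWN);movep(S(0,-201,165),DOWN);st("abovepad")
c,s=get_calibration("top"),0
im,d=get_image("top");np.save("pics/top1c.npy",im);np.save("pics/top1.npy",d)
r=move_l(S(0,-201,125),.02,max_force=1.5);st(f"lever touch {r}")
```

```text
push2 True 6.22 S [-39.4   0.6 125.8] f [-0.6 -0.1  0.3] open -0.0001 gf 0.0
up 7.03 S [-5.950e+01 -1.000e-01  2.004e+02] f [-0.1 -0.3 -0.8] open 0.0002 gf 0.0
abovepad 8.06 S [  -0.5 -199.6  163.1] f [-0.5 -0.4  0.2] open -0.0004 gf 0.0
lever touch True 9.38 S [  -0.3 -200.9  137.5] f [1.3 0.3 1.2] open 0.0 gf 0.5
```

Run:
```python
from h import *
im=np.load("pics/top1c.npy");cv2.imwrite("pics/t2.png",cv2.resize(im[120:240,230:390],None,fx=5,fy=5,interpolation=2)[...,::-1])
```

```text
(no output)
```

View pics/t2.png

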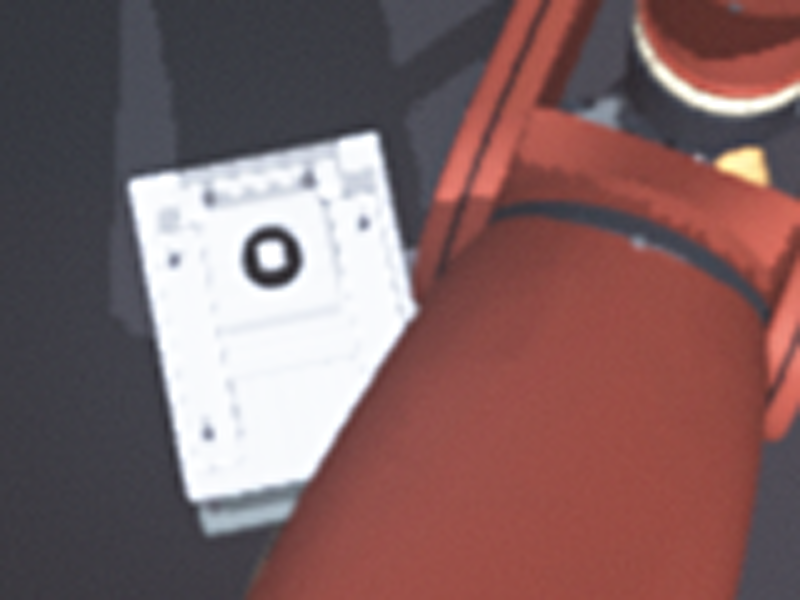

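The mount's ring is now at crop (272,257), and the gap between mould and stop has closed, so the mould is home. Next I'll press the lever.

Run:
```python
from h import *
r=move_l(S(0,-207,95),.05,max_force=22);st(f"a {r}")
if not r: r=move_l(S(0,-211,54),.05,max_force=22);st(f"b {r}")
if not r: r=move_l(S(0,-211,22),.02,max_force=15);st(f"c {r}")
```

```text
a False 10.39 S [  -0.3 -206.9   94.7] f [-0.1 -0.6  2.5] open 0.0005 gf 0.7
b False 11.37 S [-2.000e-01 -2.109e+02  5.370e+01] f [-0.3 -0.3  1.3] open 0.0002 gf 0.0
c True 11.92 S [ 1.000e-01 -2.109e+02  5.130e+01] f [-0.6  0.3  6. ] open 0.0003 gf 3.0
```

Run:
```python
from h import *
r=move_l(S(0,-211,35),.01,max_force=17);st(f"d {r}")
im,d=get_image("side");s1=im[130:240,240:400]
cv2.imwrite("pics/s2.png",cv2.resize(s1,None,fx=5,fy=5,interpolation=2)[...,::-1])
```

```text
d True 12.5 S [ 2.000e-01 -2.109e+02  5.100e+01] f [-3.2  0.6  7.9] open -0.0001 gf 3.9
```

View pics/s2.png

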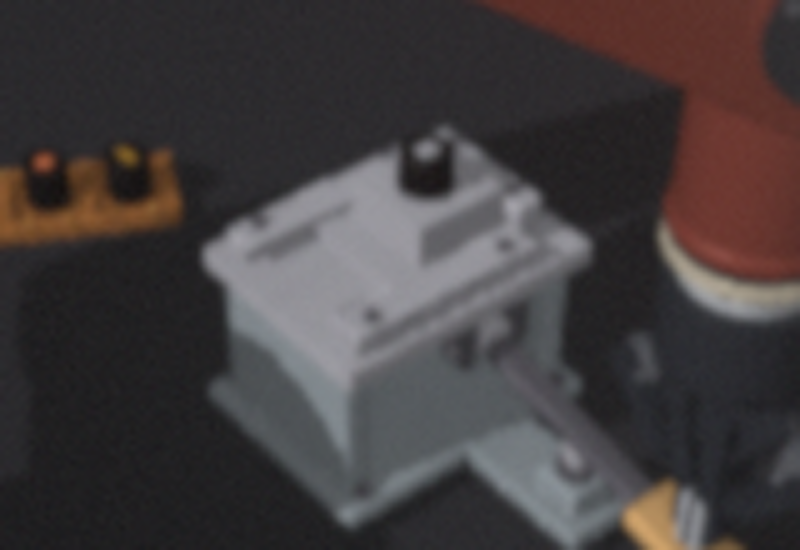

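The mount now stands well proud at crop (428,165). The lever moved only 0.3 mm under an extra 17 N, so it is on its stop. I'll retreat and measure the mount's height.

Run:
```python
from h import *
move_l(S(0,-211,200),.25);gripper_to(.06)
ct,cs=get_calibration("top"),get_calibration("side")
im,d=get_image("top");s,ds=get_image("side");st()
np.savez("pics/3.npz",im=im,d=d,s=s,ds=ds)
P=pts(d,ct);Q=pts(ds,cs)
g=cv2.cvtColor(im,6+1);print(g.shape)
k=cv2.resize(g[158:184,270:300],None,fx=8,fy=8,interpolation=2);m=(k<140).astype(np.uint8)
c=max(cv2.findContours(m,0,1)[0],key=cv2.contourArea);(x,y),ax,_=cv2.fitEllipse(c);u=270+(x+.5)/8-.5;v=158+(y+.5)/8-.5
print("ring",u,v,np.array(ax)/8)
for z in (.17,.175,.18):print(z,inS(ray((u,v),z,ct)))
u,v=int(round(u)),int(round(v))
print("top depth mount",P[v-2:v+3,u-2:u+3,2].round(4).tolist())
# world-based heights, mount area and mould top, from both cameras
for n,A in(("top",P),("side",Q)):
    W=A.reshape(-1,3);xy=((W[:,:2]-O)*1e3);c_,s_=np.cos(PSI),np.sin(PSI);X=c_*xy[:,0]+s_*xy[:,1];Y=-s_*xy[:,0]+c_*xy[:,1];r=np.hypot(X,Y)
    a=W[(r<11)&(W[:,2]>.12),2];b=W[(np.abs(X)<24)&(np.abs(Y)<24)&(r>20)&(W[:,2]>.13)&(W[:,2]<.175),2];t=W[(X>-90)&(X<-60)&(np.abs(Y)<28),2]
    print(n,len(a),np.percentile(a,[10,50,90]).round(4),len(b),np.median(b).round(4),len(t),np.median(t).round(4))
```

```text
14.0 S [   0.  -211.   200.1] f [ 0.8  0.1 -0. ] open 0.0599 gf 0.0
(400, 640)
ring 283.39618015289307 170.09189224243164 [11.8254118  14.27367115]
0.17 [ -1.3   0.6 159.5]
0.175 [ -2.7   0.6 164.5]
0.18 [ -4.2   0.5 169.5]
top depth mount [[0.1746, 0.175, 0.1732, 0.1738, 0.171], [0.1737, 0.1731, 0.1724, 0.173, 0.1696], [0.1735, 0.1718, 0.1713, 0.176, 0.1755], [0.1747, 0.1746, 0.1725, 0.1731, 0.1731], [0.1799, 0.1737, 0.1731, 0.1755, 0.1767]]
top 67 [0.1718 0.1738 0.1764] 169 0.1546 256 0.1208
side 35 [0.1731 0.1748 0.1766] 73 0.1552 154 0.1213
```

Run:
```python
from h import *
movep(S(0,-60,225),DOWN);movep(S(0,.3,225),DOWN);st("above")
p=S(0,.3,0);p[2]=.158
r=move_l(p,.06,max_force=5);st(f"down {r}")
if not r:
    gripper_to(.02,40);o=st("grip");print(o["eef_pos"])
    p[2]=.175;move_l(p,.05);p[2]=.27;move_l(p,.15);st("lift")
    s,_=get_image("side");cv2.imwrite("pics/s3.png",cv2.resize(s[90:240,210:410],None,fx=4,fy=4,interpolation=2)[...,::-1])
```

```text
above 15.01 S [ 0.000e+00 -1.000e-01  2.246e+02] f [ 0.1 -0.9  0.2] open 0.0601 gf 0.0
down False 16.45 S [  0.3   0.2 148.1] f [ 0.   0.3 -0.3] open 0.06 gf 0.0
grip 16.83 S [  0.2   0.2 148. ] f [-0.5 -0.7  2.7] open 0.0275 gf 39.3
[0.57638999 0.03254509 0.15845079]
lift 18.11 S [ -0.6   0.5 258.2] f [-0.3  0.4 -0.5] open 0.0274 gf 39.5
```

View pics/s3.png

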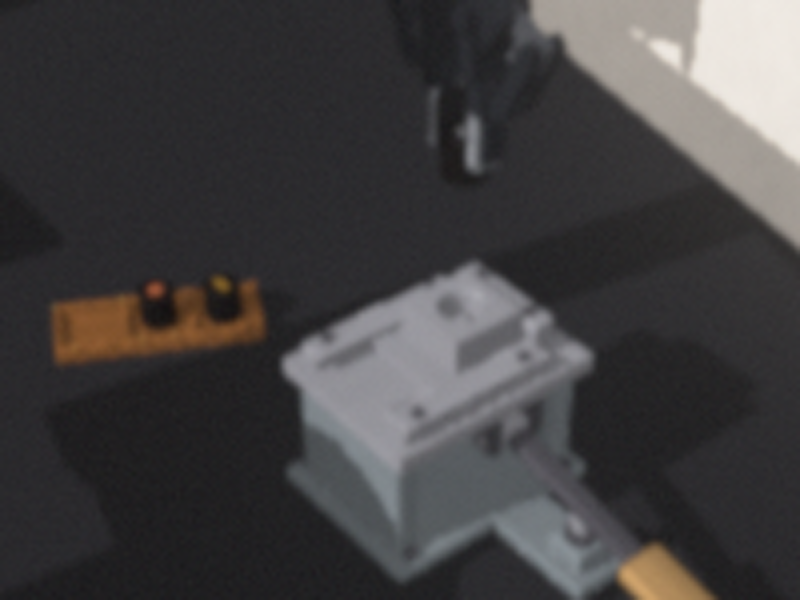

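The mount is held upright at crop (460,140), and the mould is still home with an empty cavity. Now I'll place it.

Run:
```python
from h import *
a=-.287;q=np.array([.4485,.2897])-.052*np.array([np.cos(a),np.sin(a)]);R=[np.pi,0,np.pi+a];print(q)
movep([*q,.15],R);st("above")
move_l([*q,.045],.1);move_l([*q,.026],.05);hold(.2);o=st("near")
r=move_l([*q,.013],.012,max_force=2.5);o=st(f"touch {r}");print(o["eef_pos"])
s,_=get_image("side");t,_=get_image("top")
A=cv2.resize(s[130:200,195:295],None,fx=4,fy=4,interpolation=2);B=cv2.resize(t[190:280,150:250],None,fx=4,fy=4,interpolation=2)
C=np.zeros((360,800,3),np.uint8);C[:280,:400]=A;C[:,400:]=B;cv2.imwrite("pics/p4.png",C[...,::-1])
```

```text
[0.39862693 0.30441996]
above 19.46 S [-122.   300.5  139.7] f [-0.  -0.1  0.7] open 0.0278 gf 39.4
near 21.39 S [-122.4  301.    15.8] f [-0.4  0.5 -0.7] open 0.0272 gf 39.4
touch True 22.02 S [-122.6  300.9    9.4] f [-0.3 -0.2  4.2] open 0.0274 gf 39.9
[0.39869552 0.30445305 0.01990554]
```

View pics/p4.png

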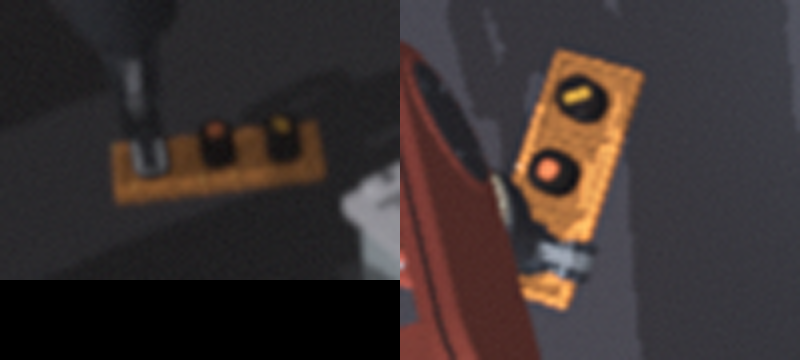

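The mount is in the pocket, and it touched at TCP z = 0.0199 against 0.0198 predicted. I'll release and check.

Run:
```python
from h import *
gripper_to(.055);st("open")
p=list(observe()["eef_pos"]);p[2]=.05;move_l(p,.06);p[2]=.2;move_l(p,.2)
movep([.2,.55,.3],[np.pi,0,np.pi-.287]);st("away")
s,_=get_image("side");t,_=get_image("top")
A=cv2.resize(s[140:250,200:400],None,fx=4,fy=4,interpolation=2)[:360];B=cv2.resize(t[135:285,150:400],None,fx=2,fy=2,interpolation=2)
C=np.zeros((600,800,3),np.uint8);C[:360]=A[:360];C[360:,:500]=B[60:];cv2.imwrite("pics/p5.png",np.vstack([A[:300],np.pad(B,((0,0),(0,300),(0,0)))])[...,::-1])
```

```text
open 22.5 S [-123.6  300.6    8.5] f [0.7 0.2 0.2] open 0.0552 gf 0.0
away 25.31 S [-270.5  578.8  288.5] f [ 0.  -0.1 -0.1] open 0.0547 gf 0.0
```

View pics/p5.png

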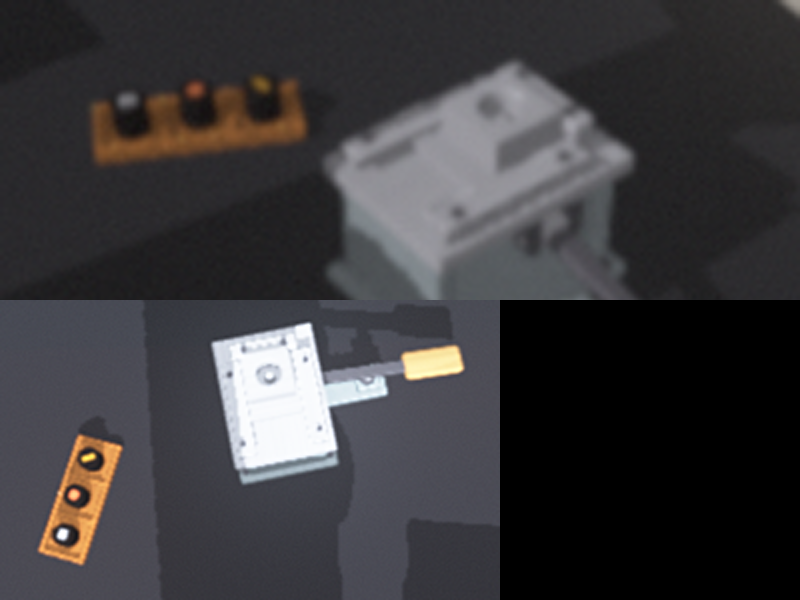

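The mount stands face up in the empty pocket (steel face at (65,535) in the lower panel). The mould is home, the lever is down, and the neighbouring mounts haven't moved.

```bash
python3 -c "
from plant import *
print(job_done())"
```

```text
the job is handed in; nothing more can be done
None
```

The job is handed in at about 25 s on the robot clock: the mould is home in the stand, the lever is down on its depth stop, and the freed mount is set down face up in the empty pocket with nothing else disturbed.

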